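Complete the pairs in the hose-fitting nests

ROBOT

A 6-joint arm with a two-finger parallel gripper is mounted at the origin on a cart in front of the work surface, level with it; the furniture and walls round the work are solid. World frame = base frame: x ahead of the robot, y to its left, z up, the work surface at z = 0. Lengths are in m, angles in degrees, forces in N, time in s.
With the tool pointing down it reaches from about 0.4 to 0.825 m from the base axis. Payload 7 kg.
Tool frame: the origin (TCP) lies on the centre line of the jaws, within the pads' length; the fingertips stand 19 mm ahead of it and the grasp point (between the pads) is the TCP (r.tip_extent is the distance from the TCP to the fingertips, in m); z points along the fingers, y is the line along which they close (so a half turn about z gives the same grasp; the last joint's range is limited). The gripper opens to 88 mm and grips with 3 to 60 N. Pads are 19 mm wide; open, the fingers measure 130 mm over their backs; the gripper's body (78 mm by 193 mm) begins 47 mm behind the grasp point.
Start: joints at [83.887, 20.546, 0.682, 0, -70.136, -16.507], TCP at [0.26, 0.623, 0.246] pointing down, gripper open.
Joint ranges: [-176.03, 176.03], [-82.01, 121.73], [-58.28, 71.71], [-173.87, 95.51], [-174.79, -0.11], [-173.66, 173.66]. Speed limits (degrees/s): [136.94, 136.94, 172.46, 180, 180, 180].

INTERFACE

Orientations are given as [roll, pitch, yaw] about the fixed x, y, z axes, in that order (R = Rz(yaw) Ry(pitch) Rx(roll)).
In Python, from plant import r gives the robot as it stands. The module is installed in compiled form; this text tells all that it offers.
- The arm moves only by the tool jog_arm, never from a script. Its argument "deltas" is a list that holds one entry, the list of rows, each a list of 5 numbers: the opening, from -1 (shut) to 1 (fully open), then the shift along the world's x, y, z in cm, then the turn about the world's z in rad. In form: [[[claw, dx, dy, dz, turn], ...]]. A call has 1 to 8 rows; each row shifts and turns the commanded pose from where the row before left it; what a row does not reach is not made up. A row lasts 1/8 s, in which the tool goes at most 62.5 mm and 10.7 degrees, less where a joint would pass 70% of its speed; a pose out of reach is approached as far as the arm can. A call with a gripper value outside its range is refused whole. The fingers move at their own pace and stop on an object; "force" is the grip in N (left out, the last holds). Time passes only in rows, so rows that do not move let the fingers close. It gives the time, the measured TCP pose, the force, the opening and the grip force at its end, in the units of the state.
- r.get_state(): the state, without advancing time (a new reading comes with each control period).
- r.capture(name): name is "side" or "top"; returns the picture (384x512x3 uint8, blue, green, red); there is no depth.
- r.camera_info(name): a dict with "fx", "fy", "cx", "cy" (pixels), "k1" (the pictures are not rectified: a ray, as slopes to the right and down, at radius r is drawn at 1 + k1 r^2 times it, then the intrinsics apply), "view" (4x4, takes a point from world to camera coordinates). Camera axes: x right, y up, looking along -z (the intrinsics and any distortion apply to the point x, -y, -z); pixel columns grow to the right and rows downward; lengths in m; the calibration is good to about 2 mm. A picture is of the moment at which its call begins. camera_info takes no time and is no camera call.
- r.close_job(): hands the job in; it is judged then, once.
The state is a dict: "time_s": time; "joints": joint angles; "qd": joint speeds; "joint_torque": joint torques, N m; "tcp_pos": TCP position; "eef_rot": TCP orientation; "contact_force": force on the tool from outside, world axes, zero at the start; "moment": the same for the moment, N m; "gripper_width": finger opening in m; "gripper_force": force on a finger pad.
Only numpy, scipy, OpenCV 4.12 (cv2) and the standard library are available. Lean on these libraries where they do the work, as an engineer would, in place of code of your own. Each camera call takes 0.05 s, during which the arm holds its last target. There are 200 camera calls.

TASK

The parts for two identical hydraulic hose assemblies are being laid out in kit blocks, two of one kind to a block: a ferrule, a quick coupler, an elbow and a tee still lie loose on the bench. Set each one down, without dropping it, in the empty pocket of the block that already holds its twin, seated flat on the pocket floor (the ferrule standing upright). Do not push the loose die segment or the brass nipple about.

Things in the scene. Friction and masses are not known exactly. Their poses are not given: they have to be found in the camera images.
- elbow: Loose zinc-grey elbow, an L lying flat, 68 x 70 mm, 26 high. Origin: centre of its bounding square, at the underside, z up. One leg lies along y (x = -29 to -9 mm, y = -34 to 24), the other along x (y = 10 to 30, x = -29 to 35). Good grip: across the first leg (along x) at x = -19, y = -13. Its twin is fixed in elbow_nest.
- ferrule: Loose zinc-grey crimp ferrule, a round tube standing upright, 30 mm in diameter, 42 mm high. Origin: on its axis, at the underside, z up. Its twin is fixed in ferrule_nest.
- tee: Loose black forged tee, a T lying flat, 50 x 70 mm, 25 high. Origin: centre of its bounding rectangle, at the underside, z up. The run lies along y (x = -1 to 23 mm, y = -35 to 35), the stem points to -x (y = -12 to 12, out to x = -26). Good grip: across the stem (along y) at x = -13. Its twin is fixed in tee_nest.
- coupler: Loose bright nickel quick coupler, a stubby round barrel lying on its side: 50 mm long along its y axis, 24 mm in diameter; it does not roll. Origin: under the middle of its length, 1 mm below the surface it lies on, z up. Its twin is fixed in coupler_nest.
- elbow_nest: Flat black block fixed to the bench, top 12 mm and grey pocket floors 5 mm above it, 8 mm play round a part. Origin: centre of underside; x along its length, roughly away from the robot. 190 x 96 mm, two L-shaped pockets; the far one holds an elbow, the near one is free. An elbow is turned like the nest (axes parallel), its origin at x = -50, y = 2, z = 5 mm in the nest's frame.
- ferrule_nest: Flat black block fixed to the bench, top 12 mm and grey pocket floors 5 mm above it, 8 mm play round a part. Origin: centre of underside; x along its length, roughly away from the robot. 124 x 68 mm, two round pockets 47 mm wide; the near one holds a standing ferrule, the far one is free: a seated ferrule's origin is at x = 30, y = 0, z = 5 mm in the nest's frame.
- tee_nest: Flat black block fixed to the bench, top 12 mm and grey pocket floors 5 mm above it, 8 mm play round a part. Origin: centre of underside; x along its length, roughly away from the robot. 160 x 102 mm, two T-shaped pockets, stems to -x; the far one holds a tee, the near one is free. A tee is turned like the nest (axes parallel), its origin at x = -38, y = 0, z = 5 mm in the nest's frame.
- coupler_nest: Flat black block fixed to the bench, top 12 mm and grey pocket floors 5 mm above it, 8 mm play round a part. Origin: centre of underside; x along its length, roughly away from the robot. 162 x 60 mm, two pockets 66 x 40 mm end to end; near one holds a coupler, far one free. A seated coupler has its y axis along the nest's x (either way), origin at x = 40, y = 0, z = 4 mm in the nest's frame.
- die: Bystander: a single crimping-die segment, a dark steel wedge standing loose at the left of the nests, 44 x 23 mm, 42 mm high. Origin: centre of its underside.
- nipple: Bystander: a brass hex nipple lying loose at the right of the nests, 59 mm long, 31 mm wide, 27 mm high. Origin: under its middle, at the underside.

How it is judged (in metres and radians):
At the end, for the whole second after the job is handed in: Ferrule, coupler, elbow and tee each rest in the free pocket of their own kind's nest: origin within 11 mm of its seat along the nest's x and y and 3.5 mm in height, tilt under 0.15 rad, at rest; die segment and nipple within 3 cm of their starts (x of elbow in the frame of elbow_nest between -0.061 and -0.039 m and y of elbow in the frame of elbow_nest between -0.009 and 0.013 m and z of elbow in the frame of elbow_nest between 0.0015 and 0.0085 m and angle between each of elbow, ferrule, tee, coupler's own z axis and vertical below 0.15 rad and linear speed of each of elbow, ferrule, tee, coupler below 0.02 m/s and x of ferrule in the frame of ferrule_nest between 0.019 and 0.041 m and y of ferrule in the frame of ferrule_nest between -0.011 and 0.011 m and z of ferrule in the frame of ferrule_nest between 0.0015 and 0.0085 m and x of tee in the frame of tee_nest between -0.049 and -0.027 m and y of tee in the frame of tee_nest between -0.011 and 0.011 m and z of tee in the frame of tee_nest between 0.0015 and 0.0085 m and x of coupler in the frame of coupler_nest between 0.029 and 0.051 m and y of coupler in the frame of coupler_nest between -0.011 and 0.011 m and z of coupler in the frame of coupler_nest between 0.0005 and 0.0075 m and distance of each of die, nipple from where it was at the start of the episode below 0.03 m); the robot touches nothing.
It fails at once if a fitting is dropped or thrown (it falls freely, out of the fingers, from more than about 3 cm) ((linear speed of elbow above 0.8 m/s and contact force between the fingers and elbow below 0.01 N) or (linear speed of ferrule above 0.8 m/s and contact force between the fingers and ferrule below 0.01 N) or (linear speed of tee above 0.8 m/s and contact force between the fingers and tee below 0.01 N) or (linear speed of coupler above 0.8 m/s and contact force between the fingers and coupler below 0.01 N)).
It fails at once if the die is pushed away (more than 3 cm) (distance of die from where it was at the start of the episode above 0.03 m).
It fails at once if the nipple is pushed away (more than 3 cm) (distance of nipple from where it was at the start of the episode above 0.03 m).
It also fails if it takes over 109 s, if anything falls off the work surface, if the arm or the gripper's body presses on something with over 40 N, if the wrist force passes 120 N, or if a joint passes its speed limit or range.

## Working session

There is one attempt and no reset: what is moved stays moved. The work goes in short steps, Python scripts to look and compute and a tool call to move; the robot and the scene stay as the last step left them, time stands still between calls to the robot, and variables do not carry over. Pictures are saved under pics/ and viewed, at most 14 in all, crops included, and the job is handed in when it is done.

Besides the shell and the picture viewer there is one more tool, called after "Emit:" by a JSON object that holds its "op" and its "data", one argument or row to a line. jog_arm: Moves the arm, as the interface text tells. Its arguments: {"type":"object","properties":{"deltas":{"type":"array"},"force":{"type":"number"}},"required":["deltas"]}

```bash
mkdir -p pics
python3 - <<'E'
from plant import r
import cv2, numpy as np
for n in("top","side"):
    im=r.capture(n); cv2.imwrite(f"pics/{n}0.png",im)
    cv2.imwrite(f"pics/{n}0b.png",cv2.resize(im,(800,600),interpolation=cv2.INTER_CUBIC))
    c=r.camera_info(n); print(n,{k:c[k] for k in("fx","fy","cx","cy","k1")}); print(np.round(c["view"],4).tolist())
print(r.get_state())
E
```

```text
top {'fx': 377.0803728847187, 'fy': 377.0803728847187, 'cx': 251.0250724710482, 'cy': 194.23394315373122, 'k1': -0.07001707634002521}
[[-0.0079, -0.9997, 0.0216, -0.0141], [0.9927, -0.0052, 0.1207, -0.5489], [-0.1206, 0.0224, 0.9924, -0.984], [0.0, 0.0, 0.0, 1.0]]
side {'fx': 369.7479040761576, 'fy': 369.7479040761576, 'cx': 263.2061669225104, 'cy': 189.70668249041125, 'k1': -0.043961328441003415}
[[0.8405, -0.5413, 0.023, -0.4634], [0.2338, 0.4008, 0.8858, -0.1628], [-0.4887, -0.7391, 0.4635, -0.8036], [0.0, 0.0, 0.0, 1.0]]
{'time_s': 0.1, 'joints': array([ 8.38871990e+01,  2.05856113e+01,  6.39796710e-01, -1.78101259e-02,
       -7.01384168e+01, -1.65079076e+01]), 'qd': array([ 0.07284489, -0.0217861 ,  0.07528259,  0.04632541, -0.00989212,
        0.04751268]), 'joint_torque': array([-2.48065655e-03, -5.84165955e+01,  2.93752116e+01,  7.01548308e+00,
        1.02076528e-02, -4.11791859e-05]), 'tcp_pos': array([0.25947713, 0.62267931, 0.24474144]), 'eef_rot': array([ 1.79914483e+02, -7.88266370e-03, -2.26267660e+01]), 'contact_force': array([ 0.86352055, -0.25421713,  0.43817882]), 'moment': array([ 0.01324521, -0.03334648,  0.00687395]), 'gripper_force': 0.0, 'gripper_width': 0.08785770651666262}
```

View pics/top0b.png

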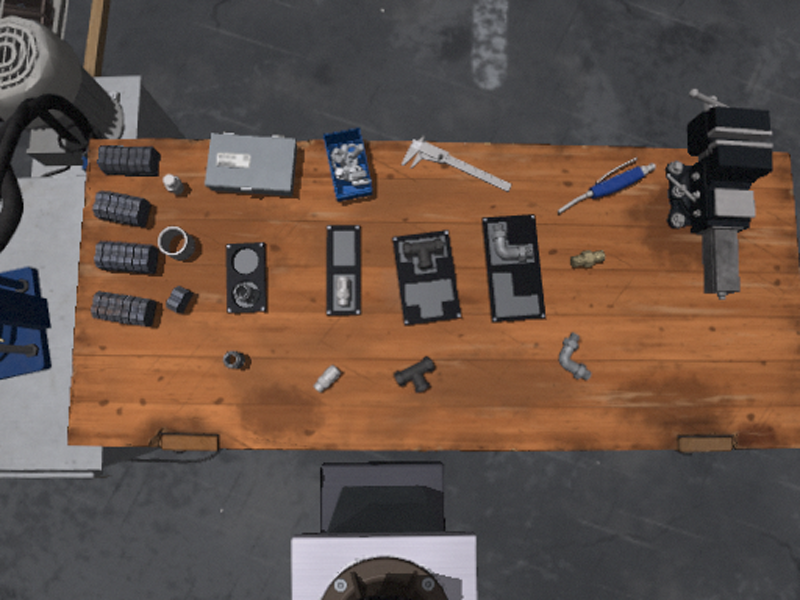

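View pics/side0b.png

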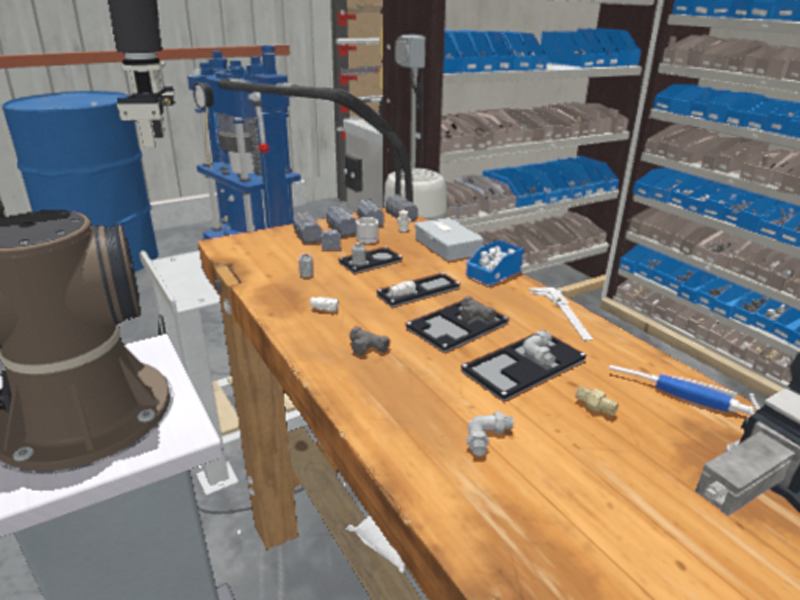

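```bash
cat > h.py <<'E'
from plant import r
import cv2, numpy as np
def cam(n):
    c=r.camera_info(n);K=np.array([[c["fx"],0,c["cx"]],[0,c["fy"],c["cy"]],[0,0,1.]])
    V=np.array(c["view"]);return K,np.array([c["k1"],0,0,0.]),V
def ray(n,px):
    K,d,V=cam(n);p=cv2.undistortPoints(np.float64(px).reshape(-1,1,2),K,d)[:,0]
    D=np.c_[p[:,0],-p[:,1],-np.ones(len(p))]@V[:3,:3]
    return -V[:3,:3].T@V[:3,3],D
def plane(n,px,z):
    o,D=ray(n,px);return o+D*((z-o[2])/D[:,2])[:,None]
def proj(n,P):
    K,d,V=cam(n);P=np.atleast_2d(P)@V[:3,:3].T+V[:3,3]
    q=np.c_[P[:,0],-P[:,1],-P[:,2]];return cv2.projectPoints(q,np.zeros(3),np.zeros(3),K,d)[0][:,0]
def tri(a,b):
    "top pixel a, side pixel b -> point, gap"
    o1,d1=ray("top",a);o2,d2=ray("side",b);d1=d1[0];d2=d2[0]
    s=np.linalg.lstsq(np.c_[d1,-d2],o2-o1,rcond=None)[0]
    p,q=o1+s[0]*d1,o2+s[1]*d2;return (p+q)/2,np.linalg.norm(p-q)
def mask(im,s=95):
    return (cv2.cvtColor(im,cv2.COLOR_BGR2HSV)[...,1]<s).astype(np.uint8)*255
def blobs(m,x0,y0,x1,y1,amin=40):
    z=np.zeros_like(m);z[y0:y1,x0:x1]=m[y0:y1,x0:x1]
    return [c for c in cv2.findContours(z,cv2.RETR_EXTERNAL,cv2.CHAIN_APPROX_NONE)[0] if cv2.contourArea(c)>amin]
def crop(im,x0,y0,x1,y1,s,name,m=None):
    c=cv2.resize(im[y0:y1,x0:x1],None,fx=s,fy=s,interpolation=cv2.INTER_CUBIC)
    if m is not None:
        cs=cv2.findContours(cv2.resize(m[y0:y1,x0:x1],None,fx=s,fy=s,interpolation=cv2.INTER_NEAREST),cv2.RETR_EXTERNAL,cv2.CHAIN_APPROX_NONE)[0]
        cv2.drawContours(c,cs,-1,(0,255,0),1)
    cv2.imwrite(name,c)
E
python3 - <<'E'
from h import *
im=cv2.imread("pics/top0.png");m=mask(im)
for c in blobs(m,130,135,400,255):
    rr=cv2.minAreaRect(c);b=cv2.boxPoints(rr)
    print(np.round(rr[0],1),np.round(rr[1],1),round(rr[2],1),cv2.contourArea(c))
    P=plane("top",b,.012)[:,:2]*1000;print("   ctr",P.mean(0).round(1),"sides",np.linalg.norm(P-np.roll(P,-1,0),axis=1).round(1),"ang",[round(float(np.degrees(np.arctan2(*(P[i+1]-P[i])[::-1]))),1) for i in (0,1)])
im2=cv2.imread("pics/side0.png");m2=mask(im2)
a=cv2.resize(im[133:208,140:355],None,fx=3.7,fy=3.7,interpolation=cv2.INTER_CUBIC)
crop(im,135,210,395,255,3,"pics/a.png",m);crop(im,135,135,395,210,3,"pics/b.png",m)
crop(im2,185,150,405,300,3.5,"pics/c.png",m2)
A=cv2.imread("pics/a.png");B=cv2.imread("pics/b.png");cv2.imwrite("pics/ab.png",np.vstack([B,A]))
E
```

```text
[208.8 242.3] [ 8.5 19.1] 45.0 140.5
   ctr [420.8  97.5] sides [51.4 23.1 51.3 23. ] ang [-45.2, -135.0]
[266.9 241.3] [18.3 25.5] 63.4 257.5
   ctr [422.2 -60.4] sides [69.6 49.7 69.3 49.5] ang [-64.0, -154.1]
[149.5 230. ] [10. 13.] 90.0 109.5
   ctr [454.7 259.2] sides [35.6 27.2 35.5 27.2] ang [-90.2, -178.9]
[365.7 229.1] [30.7 16.4] 73.1 247.5
   ctr [ 452.8 -334.3] sides [46.8 84.1 46.4 83.8] ang [-74.0, -165.0]
[375.6 165.5] [ 9.3 21.3] 85.2 134.0
   ctr [ 631.5 -370.8] sides [62.1 26.7 61.9 26.6] ang [-85.2, -178.4]
[157. 177.] [44. 24.] 90.0 1026.0
   ctr [601.3 241.9] sides [ 67.2 123.5  66.2 123.6] ang [-90.4, -178.9]
[272.7 177.1] [57.3 36.4] 82.1 1957.0
   ctr [599.9 -78.8] sides [102.3 161.4 100.4 160.7] ang [-82.0, -173.3]
[219.5 172.5] [57. 21.] 90.0 1178.5
   ctr [613.3  68.8] sides [ 58.8 160.5  57.6 160.4] ang [-90.2, 180.0]
[328.4 171. ] [67.4 34. ] 84.6 2140.0
   ctr [ 616.8 -235.4] sides [ 97.7 191.7  95.4 190.5] ang [-84.4, -177.0]
```

View pics/ab.png

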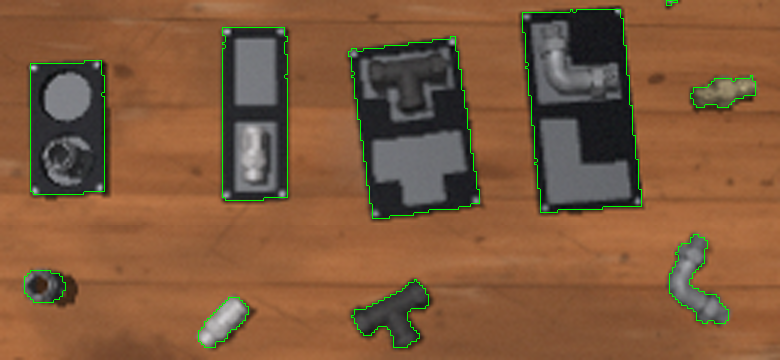

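View pics/c.png

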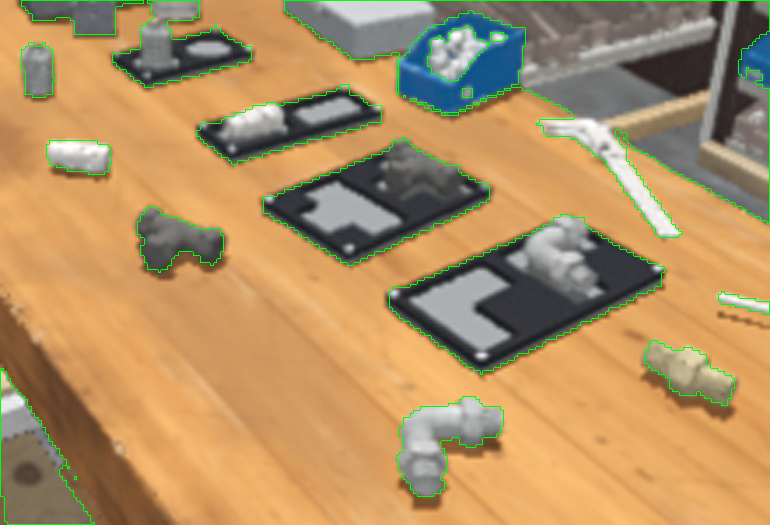

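The top view shows the loose ferrule, coupler, tee and elbow in the lower row (ab.png about x=45, 225, 395 and 695). The four nests lie above them, with the ferrule and coupler free pockets at the far end and the tee and elbow free pockets at the near end. The masks are clean in both views, so I can fit poses from moments.

```bash
cat > meas.py <<'E'
from h import *
U=6
def upmask(im,s=95): return mask(cv2.resize(im,None,fx=U,fy=U,interpolation=cv2.INTER_CUBIC),s)
def fit(P):
    "area centroid (mm), principal axis angle deg of polygon"
    Q=(P[:,:2]*1000).astype(np.float32).reshape(-1,1,2);m=cv2.moments(Q)
    return np.array([m["m10"]/m["m00"],m["m01"]/m["m00"]]),np.degrees(.5*np.arctan2(2*m["mu11"],m["mu20"]-m["mu02"])),abs(m["m00"])
def cont(m,box):
    cs=blobs(m,*[U*b for b in box],amin=1000);c=max(cs,key=cv2.contourArea)[:,0]
    return (c+.5)/U-.5
def cen(c):
    m=cv2.moments(c.astype(np.float32).reshape(-1,1,2));return [m["m10"]/m["m00"],m["m01"]/m["m00"]]
T={"ferrule":(140,218,168,245),"coupler":(195,225,222,255),"tee":(248,225,285,255),"elbow":(350,210,385,250)}
N={"ferrule":(143,150,173,205),"coupler":(206,140,233,205),"tee":(250,145,298,212),"elbow":(306,134,352,209)}
S={"ferrule":(189,160,202,180),"coupler":(196,186,220,203),"tee":(222,207,252,230),"elbow":(296,260,332,295)}
E
python3 - <<'E'
from meas import *
a=cv2.imread("pics/top0.png");b=cv2.imread("pics/side0.png");ma,mb=upmask(a),upmask(b)
for k in N:
    c,an,A=fit(plane("top",cont(ma,N[k]),.012));print("nest",k,c.round(1),"yaw",round(an,1),"area",round(A))
L=np.array([(-29,-34),(-9,-34),(-9,10),(35,10),(35,30),(-29,30)])/1000.
Tm=np.array([(-1,-35),(23,-35),(23,35),(-1,35),(-1,12),(-26,12),(-26,-12),(-1,-12)])/1000.
print("model L",fit(L),"T",fit(Tm))
for k in T:
    ct=cont(ma,T[k]);cs=cont(mb,S[k]);h=.021 if k=="ferrule" else .013
    c,an,A=fit(plane("top",ct,h));p,g=tri(cen(ct),cen(cs))
    print(k,c.round(1),"axis",round(an,1),"area",round(A),"tri",(p*1000).round(1),"gap",round(g*1000,1), "sidecen@h",(plane("side",[cen(cs)],h)[0]*1000).round(1))
# pocket floors: grey bright areas in both views
for n,boxes in(("top",{"ferrule":(150,158,165,175),"coupler":(212,145,229,172),"tee":(255,178,293,205),"elbow":(312,172,347,206)}),("side",{"ferrule":(236,159,253,168),"coupler":(268,174,290,187),"tee":(268,199,302,220),"elbow":(300,224,334,253)})):
    im=cv2.resize(a if n=="top" else b,None,fx=U,fy=U,interpolation=cv2.INTER_CUBIC)
    g=(im.min(2)>85).astype(np.uint8)*255
    for k in boxes:
        c=cont(g,boxes[k]);print("floor",n,k,np.round(cen(c),2),fit(plane(n,c,.005)))
E
```

```text
nest ferrule [600.4 241.8] yaw 2.3 area 8430
nest coupler [613.6  69.1] yaw 0.2 area 9455
nest tee [599.4 -78.3] yaw 7.2 area 15843
nest elbow [ 616.5 -234.9] yaw 3.8 area 17809
model L (array([-5.96296296,  6.96296296]), np.float64(45.0), 2160.0) T (array([4.55263158, 0.        ]), np.float64(90.0), 2280.0)
ferrule [454.8 257.8] axis 82.8 area 908 tri [454.  257.9  22. ] gap 1.7 sidecen@h [454.  260.3  21. ]
coupler [421.8  96.8] axis -44.9 area 1147 tri [421.   97.1  14.7] gap 1.6 sidecen@h [421.6 100.3  13. ]
tee [427.4 -57.6] axis -63.2 area 2069 tri [426.5 -57.1  13.6] gap 1.7 sidecen@h [426.2 -55.9  13. ]
elbow [ 453.1 -335.3] axis 17.1 area 2213 tri [ 453.1 -335.1   14.3] gap 0.6 sidecen@h [ 454.4 -334.1   13. ]
floor top ferrule [157.05 166.83] (array([630.85584426, 244.00640968]), np.float64(-26.71253555391932), 1504.3034384041093)
floor top coupler [219.64 158.52] (array([653.73115233,  68.93368609]), np.float64(0.9439818031026979), 2291.0846107137622)
floor top tee [274.26 189.29] (array([565.85521023, -83.16434388]), np.float64(-82.72995218866427), 3992.0152104353765)
floor top elbow [327.1  190.68] (array([ 561.27074206, -231.30601743]), np.float64(47.88933786189631), 3837.478381671477)
floor side ferrule [244.13 163.54] (array([635.14004194, 254.33277544]), np.float64(-29.034385532791145), 1433.6292116218247)
floor side coupler [278.1 181.3] (array([658.6157631 ,  78.41800312]), np.float64(4.088931112945928), 2007.0693495285232)
floor side tee [283.82 209.93] (array([569.96086924, -75.63392604]), np.float64(-82.40577894229303), 3767.7078040527413)
floor side elbow [317.55 237.85] (array([ 564.47118645, -226.45612349]), np.float64(50.53090872533892), 3831.4689880562946)
```

Emit:
{"op": "jog_arm", "data": {
  "deltas": [
    [[1, 2.4, -4.5, 0, 0.05], [1, 2.4, -4.5, 0, 0.05], [1, 2.4, -4.5, 0, 0.05], [1, 2.4, -4.5, 0, 0.05], [1, 2.4, -4.5, 0, 0.05], [1, 2.4, -4.5, 0, 0.05], [1, 2.5, -4.7, -3, 0.05], [1, 2.5, -4.7, -3, 0.04]]
  ],
  "force": 25
}}

```text
time_s: 1.1
tcp_pos: [0.4541, 0.2576, 0.1851]
eef_rot: [-179.9, -0.0, -0.2]
contact_force: [2.3, 0.2, -0.1]
gripper_width: 0.0877
gripper_force: 0.0
```

Emit:
{"op": "jog_arm", "data": {
  "deltas": [
    [[1, 0, 0, -4.5, 0], [1, 0, 0, -4.5, 0], [1, 0, 0, -3.5, 0], [1, 0, 0, -2.0, 0], [1, 0, 0, -0.9, 0], [-0.2, 0, 0, 0, 0], [-1, 0, 0, 0, 0], [-1, 0, 0, 0, 0]]
  ]
}}

```text
time_s: 2.1
tcp_pos: [0.454, 0.2595, 0.0325]
eef_rot: [-179.9, -0.1, -0.3]
contact_force: [0.3, 0.5, 0.1]
gripper_width: 0.063
gripper_force: 0.0
```

Emit:
{"op": "jog_arm", "data": {
  "deltas": [
    [[-1, 0, 0, 0, 0], [-1, 0, 0, 0, 0], [-1, 0, 0, 0, 0], [-1, 0, 0, 0, 0]]
  ]
}}

```text
time_s: 2.6
tcp_pos: [0.4536, 0.259, 0.0316]
eef_rot: [180.0, -0.0, -0.3]
contact_force: [-0.4, -0.4, 1.3]
gripper_width: 0.0296
gripper_force: 25.0
```

Emit:
{"op": "jog_arm", "data": {
  "deltas": [
    [[-1, 0, 0, 2, 0], [-1, 0, 0, 4, 0], [-1, 2, 0, 2, 0], [-1, 4, -0.4, 0, 0], [-1, 4, -0.4, 0, 0], [-1, 4, -0.4, 0, 0], [-1, 3.7, -0.4, 0, 0], [-1, 0, 0, 0, 0]]
  ]
}}

```text
time_s: 3.6
tcp_pos: [0.6324, 0.2423, 0.1104]
eef_rot: [180.0, 0.0, -0.4]
contact_force: [-0.7, 0.1, -1.5]
gripper_width: 0.0295
gripper_force: 25.0
```

Emit:
{"op": "jog_arm", "data": {
  "deltas": [
    [[-1, 0, 0, 0, 0], [-1, 0, 0, 0, 0]]
  ]
}}

```text
time_s: 3.85
tcp_pos: [0.6298, 0.2432, 0.1116]
eef_rot: [180.0, 0.0, -0.2]
contact_force: [0.0, 0.8, -0.3]
gripper_width: 0.0292
gripper_force: 25.0
```

Emit:
{"op": "jog_arm", "data": {
  "deltas": [
    [[-1, 0, 0, -2.5, 0], [-1, 0, 0, -2.5, 0], [-1, 0, 0, -1.2, 0], [-1, 0, 0, -0.7, 0], [-1, 0, 0, -0.4, 0], [-1, 0, 0, -0.2, 0], [-1, 0, 0, 0, 0], [-1, 0, 0, 0, 0]]
  ]
}}

```text
time_s: 4.85
tcp_pos: [0.6309, 0.2432, 0.037]
eef_rot: [-180.0, -0.0, -0.3]
contact_force: [-0.9, 0.8, -0.8]
gripper_width: 0.0298
gripper_force: 25.0
```

Emit:
{"op": "jog_arm", "data": {
  "deltas": [
    [[-1, 0, 0, -0.1, 0], [-1, 0, 0, 0, 0], [-0.3, 0, 0, 0, 0], [0.1, 0, 0, 0, 0], [0.1, 0, 0, 0, 0], [0.1, 0, 0, 2, 0], [0.3, 0, 0, 4, 0], [1, 0, 0, 4, 0]]
  ]
}}

```text
time_s: 5.85
tcp_pos: [0.6304, 0.2429, 0.1362]
eef_rot: [180.0, 0.0, -0.3]
contact_force: [1.6, -0.1, -0.1]
gripper_width: 0.0616
gripper_force: 0.0
```

Emit:
{"op": "jog_arm", "data": {
  "deltas": [
    [[1, -3, -2, 0, -0.13], [1, -4, -3, 0, -0.13], [1, -4, -3, 0, -0.13], [1, -4, -3, 0, -0.13], [1, -4, -3, 0, -0.13], [1, -1.9, -0.6, -2, -0.13], [1, 0, 0, 0, 0], [1, 0, 0, 0, 0]]
  ]
}}

```text
time_s: 6.85
tcp_pos: [0.4227, 0.0977, 0.1162]
eef_rot: [-179.9, -0.0, -44.8]
contact_force: [0.2, 0.6, -0.5]
gripper_width: 0.0876
gripper_force: 0.0
```

Run:
```python
from meas import *
s=r.get_state();print(s["tcp_pos"],s["eef_rot"])
a=r.capture("top");b=r.capture("side");cv2.imwrite("pics/top1.png",a);cv2.imwrite("pics/side1.png",b)
A=cv2.resize(a[133:258,135:285],(720,600),interpolation=cv2.INTER_CUBIC)
cv2.imwrite("pics/d.png",A)
crop(b,185,140,315,240,6,"pics/e.png")
```

```text
[0.42270312 0.09769978 0.1162004 ] [-1.79936573e+02 -3.35706395e-02 -4.48092124e+01]
```

View pics/e.png

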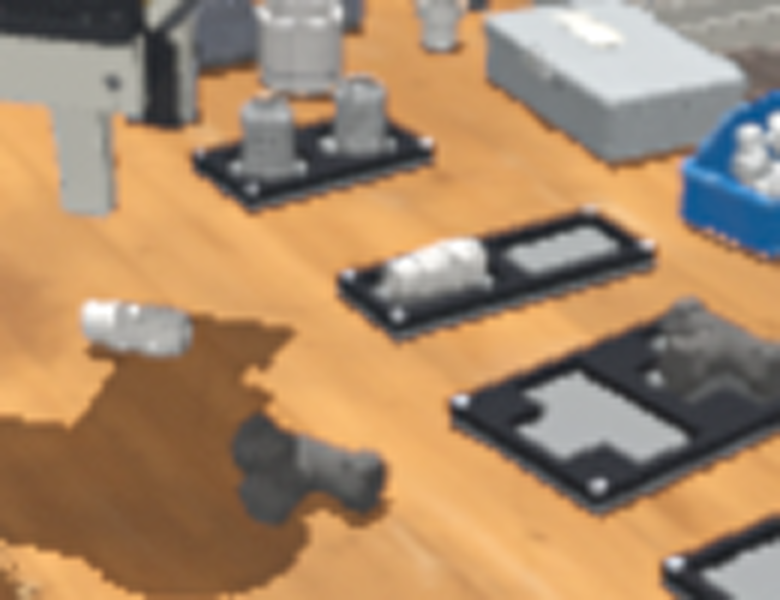

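The ferrule stands upright in the far pocket (e.png about 360,115), beside its twin. Next is the coupler.

Emit:
{"op": "jog_arm", "data": {
  "deltas": [
    [[1, -0.1, 0, -3.5, 0], [1, 0, 0, -3, 0], [1, 0, 0, -1.5, 0], [1, 0, 0, -0.6, 0], [-0.2, 0, 0, 0, 0], [-1, 0, 0, 0, 0], [-1, 0, 0, 0, 0], [-1, 0, 0, 0, 0]]
  ]
}}

```text
time_s: 7.95
tcp_pos: [0.4209, 0.0972, 0.03]
eef_rot: [-179.9, -0.0, -45.0]
contact_force: [0.8, 0.2, 0.4]
gripper_width: 0.053
gripper_force: 0.0
```

Emit:
{"op": "jog_arm", "data": {
  "deltas": [
    [[-1, 0, 0, 0, 0], [-1, 0, 0, 0, 0], [-1, 0, 0, 0, 0], [-1, 0, 0, 0, 0]]
  ]
}}

```text
time_s: 8.45
tcp_pos: [0.4207, 0.0971, 0.0296]
eef_rot: [-180.0, -0.0, -45.0]
contact_force: [0.4, 0.3, 0.4]
gripper_width: 0.0219
gripper_force: 25.0
```

Emit:
{"op": "jog_arm", "data": {
  "deltas": [
    [[-1, 0, 0, 1.5, 0], [-1, 0, 0, 3.5, 0], [-1, 2.3, -0.3, 3, 0.13], [-1, 4.5, -0.5, 0, 0.14], [-1, 4.5, -0.5, 0, 0.14], [-1, 4.5, -0.5, 0, 0.14], [-1, 4.5, -0.5, 0, 0.14], [-1, 3, -0.5, 0, 0.104]]
  ]
}}

```text
time_s: 9.45
tcp_pos: [0.6551, 0.0685, 0.1086]
eef_rot: [180.0, 0.1, 0.7]
contact_force: [0.4, 0.4, -0.6]
gripper_width: 0.0218
gripper_force: 25.0
```

Emit:
{"op": "jog_arm", "data": {
  "deltas": [
    [[-1, 0, 0, 0, 0], [-1, 0, 0, 0, 0], [-1, 0, 0, 0, 0]]
  ]
}}

```text
time_s: 9.82
tcp_pos: [0.6527, 0.0692, 0.1096]
eef_rot: [180.0, 0.0, 0.5]
contact_force: [0.2, -0.2, -1.2]
gripper_width: 0.0219
gripper_force: 25.0
```

Emit:
{"op": "jog_arm", "data": {
  "deltas": [
    [[-1, 0.1, 0, -2.5, 0], [-1, 0, 0, -2.5, 0], [-1, 0, 0, -1.2, 0], [-1, 0, 0, -0.7, 0], [-1, 0, 0, -0.4, 0], [-1, 0, 0, -0.2, 0], [-1, 0, 0, 0, 0], [-1, 0, 0, 0, 0]]
  ]
}}

```text
time_s: 10.82
tcp_pos: [0.6549, 0.0691, 0.035]
eef_rot: [-180.0, -0.0, 0.5]
contact_force: [-0.4, 1.2, -1.8]
gripper_width: 0.022
gripper_force: 25.0
```

Emit:
{"op": "jog_arm", "data": {
  "deltas": [
    [[-0.6, 0, 0, 0, 0], [-0.2, 0, 0, 0, 0], [0.1, 0, 0, 0, 0], [0.1, 0, 0, 0, 0], [0.1, 0, 0, 1.5, 0], [0.3, 0, 0, 3.5, 0], [1, 0, 0, 3.5, 0], [1, 0, 0, 0, 0]]
  ]
}}

```text
time_s: 11.82
tcp_pos: [0.6569, 0.0697, 0.1243]
eef_rot: [-179.9, -0.4, 0.6]
contact_force: [0.5, 0.9, -0.4]
gripper_width: 0.0716
gripper_force: 0.0
```

Emit:
{"op": "jog_arm", "data": {
  "deltas": [
    [[1, -4, -2, 0, 0.08], [1, -4, -2.3, 0, 0.08], [1, -4, -2.3, 0, 0.08], [1, -4, -2.3, 0, 0.08], [1, -4, -2.3, 0, 0.08], [1, -4.3, -2.3, 0, 0.06], [1, 0, 0, 0, 0], [1, 0, 0, 0, 0]]
  ]
}}

```text
time_s: 12.82
tcp_pos: [0.4122, -0.0659, 0.1202]
eef_rot: [180.0, -0.1, 26.9]
contact_force: [1.1, 0.5, 0.9]
gripper_width: 0.0876
gripper_force: 0.0
```

Run:
```python
from meas import *
s=r.get_state();print(s["tcp_pos"],s["eef_rot"])
b=r.capture("side");cv2.imwrite("pics/side2.png",b)
crop(b,185,140,315,240,6,"pics/f.png")
```

```text
[ 0.41216261 -0.06589246  0.12021139] [ 1.79973757e+02 -9.24913730e-02  2.68655529e+01]
```

View pics/f.png

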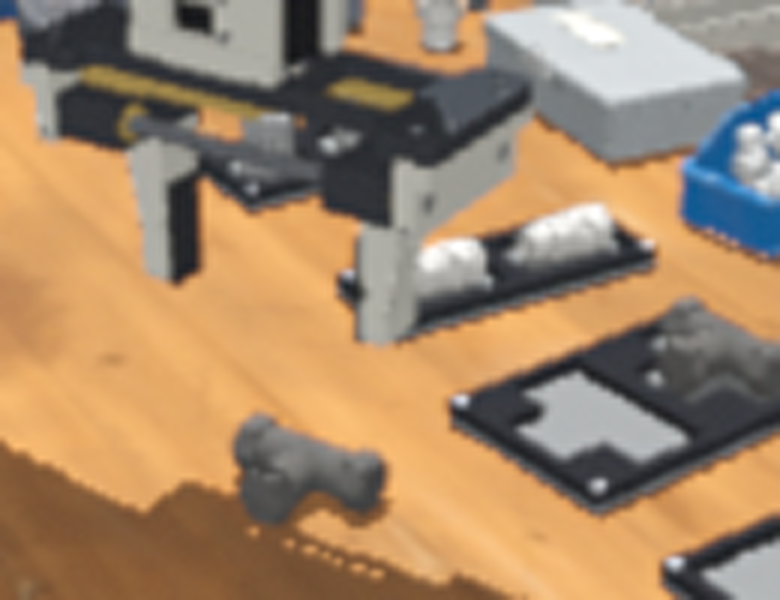

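The coupler sits flat in its pocket (about 565,235). Next is the tee.

Emit:
{"op": "jog_arm", "data": {
  "deltas": [
    [[1, -0.15, 0, -3.5, 0], [1, 0, 0, -3, 0], [1, 0, 0, -1.7, 0], [1, 0, 0, -0.8, 0], [1, 0, 0, 0, 0], [0, 0, 0, 0, 0], [-1, 0, 0, 0, 0], [-1, 0, 0, 0, 0]]
  ]
}}

```text
time_s: 13.88
tcp_pos: [0.4104, -0.0659, 0.03]
eef_rot: [180.0, -0.1, 26.9]
contact_force: [0.2, 0.3, 1.0]
gripper_width: 0.063
gripper_force: 0.0
```

Emit:
{"op": "jog_arm", "data": {
  "deltas": [
    [[-1, 0, 0, 0, 0], [-1, 0, 0, 0, 0], [-1, 0, 0, 0, 0], [-1, 0, 0, 0, 0], [-1, 0, 0, 0, 0]]
  ]
}}

```text
time_s: 14.5
tcp_pos: [0.4101, -0.066, 0.0295]
eef_rot: [-180.0, 0.0, 26.9]
contact_force: [-0.1, 0.1, -0.3]
gripper_width: 0.0239
gripper_force: 25.0
```

Emit:
{"op": "jog_arm", "data": {
  "deltas": [
    [[-1, 0, 0, 1.5, 0], [-1, 0, 0, 3.5, 0], [-1, 1.5, -0.3, 3, -0.05], [-1, 4, -0.5, 0, -0.1], [-1, 4, -0.5, 0, -0.1], [-1, 3.2, -0.4, 0, -0.09], [-1, 1.05, -0.2, 0, 0], [-1, 0, 0, 0, 0]]
  ]
}}

```text
time_s: 15.5
tcp_pos: [0.5471, -0.0851, 0.1087]
eef_rot: [-180.0, 0.1, 7.4]
contact_force: [-0.4, -0.5, -2.4]
gripper_width: 0.024
gripper_force: 25.0
```

Emit:
{"op": "jog_arm", "data": {
  "deltas": [
    [[-1, 0, 0, 0, 0], [-1, 0, 0, 0, 0], [-1, 0, 0, 0, 0]]
  ]
}}

```text
time_s: 15.88
tcp_pos: [0.5473, -0.0848, 0.1099]
eef_rot: [-180.0, -0.0, 7.4]
contact_force: [1.0, -0.5, -2.5]
gripper_width: 0.0236
gripper_force: 25.0
```

Run:
```python
from meas import *
s=r.get_state();print(s["tcp_pos"],s["eef_rot"])
b=r.capture("side");cv2.imwrite("pics/side3.png",b)
crop(b,225,150,355,250,6,"pics/g.png")
```

```text
[ 0.54728572 -0.08480119  0.10988967] [-1.79996683e+02 -2.54072609e-02  7.42871513e+00]
```

View pics/g.png

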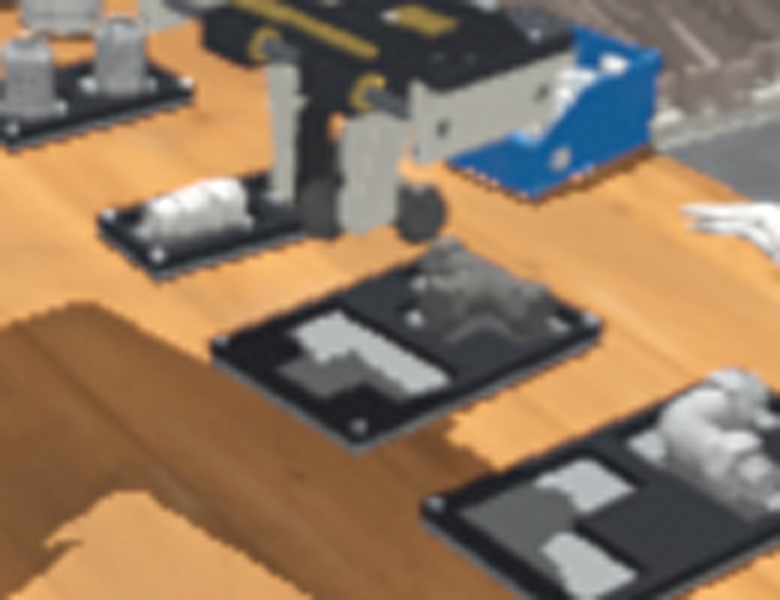

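The tee is held level above its nest. Lowering it now.

Emit:
{"op": "jog_arm", "data": {
  "deltas": [
    [[-1, 0.05, 0, -2.5, 0], [-1, 0, 0, -2.5, 0], [-1, 0, 0, -1.2, 0], [-1, 0, 0, -0.7, 0], [-1, 0, 0, -0.4, 0], [-1, 0, 0, -0.2, 0], [-1, 0, 0, 0, 0], [-1, 0, 0, 0, 0]]
  ]
}}

```text
time_s: 16.92
tcp_pos: [0.5484, -0.0849, 0.0349]
eef_rot: [-180.0, -0.0, 7.4]
contact_force: [0.1, 0.3, -2.1]
gripper_width: 0.0236
gripper_force: 25.0
```

Emit:
{"op": "jog_arm", "data": {
  "deltas": [
    [[-0.6, 0, 0, 0, 0], [-0.2, 0, 0, 0, 0], [0.1, 0, 0, 0, 0], [0.1, 0, 0, 0, 0], [0.1, 0, 0, 1.5, 0], [0.3, 0, 0, 3.5, 0], [1, 0, 0, 4, 0], [1, 0, 0, 0, 0]]
  ]
}}

```text
time_s: 17.92
tcp_pos: [0.5505, -0.0848, 0.129]
eef_rot: [180.0, -0.4, 7.4]
contact_force: [0.1, -0.3, -0.1]
gripper_width: 0.0714
gripper_force: 0.0
```

Emit:
{"op": "jog_arm", "data": {
  "deltas": [
    [[1, -0.8, -2, 0, -0.15], [1, -0.8, -2, 0, -0.15], [1, -0.8, -2, 0, -0.15], [1, -0.8, -2, 0, -0.15], [1, -0.8, -2, 0, -0.15], [1, -0.8, -2, 0, -0.15], [1, -0.8, -2, 0, -0.15], [1, -0.8, -2, 0, -0.15]]
  ]
}}

```text
time_s: 18.92
tcp_pos: [0.4836, -0.2455, 0.1247]
eef_rot: [180.0, 0.0, -61.6]
contact_force: [-0.2, 0.1, -0.1]
gripper_width: 0.0878
gripper_force: 0.0
```

Emit:
{"op": "jog_arm", "data": {
  "deltas": [
    [[1, -0.8, -2, 0, -0.15], [1, -0.8, -2, 0, -0.15], [1, -0.8, -2, 0, -0.15], [1, -0.8, -2, 0, -0.15], [1, -0.8, -2, 0, -0.15], [1, -1.2, -0.2, 0, -0.15], [1, 0, 0, 0, -0.09], [1, 0, 0, 0, 0]]
  ]
}}

```text
time_s: 19.92
tcp_pos: [0.4318, -0.347, 0.1247]
eef_rot: [180.0, 0.0, -118.1]
contact_force: [0.6, -0.4, 0.3]
gripper_width: 0.0876
gripper_force: 0.0
```

Run:
```python
from meas import *
s=r.get_state();print(s["tcp_pos"],s["eef_rot"])
b=r.capture("side");cv2.imwrite("pics/side4.png",b)
crop(b,225,150,355,300,4,"pics/g2.png")
```

```text
[ 0.43182567 -0.34699161  0.12466426] [ 1.79992391e+02  2.47626844e-03 -1.18058083e+02]
```

View pics/g2.png

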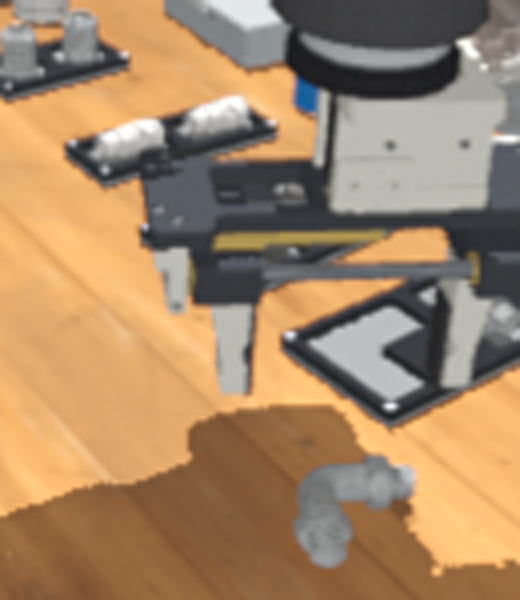

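Emit:
{"op": "jog_arm", "data": {
  "deltas": [
    [[1, 0, 0, -4, 0], [1, 0, 0, -3, 0], [1, 0, 0, -1.6, 0], [1, 0, 0, -0.8, 0], [1, 0, 0, 0, 0], [0, 0, 0, 0, 0], [-1, 0, 0, 0, 0], [-1, 0, 0, 0, 0]]
  ]
}}

```text
time_s: 20.98
tcp_pos: [0.4324, -0.3471, 0.0311]
eef_rot: [-179.9, 0.0, -118.1]
contact_force: [-0.2, -0.2, 1.0]
gripper_width: 0.0629
gripper_force: 0.0
```

Emit:
{"op": "jog_arm", "data": {
  "deltas": [
    [[-1, 0, 0, 0, 0], [-1, 0, 0, 0, 0], [-1, 0, 0, 0, 0], [-1, 0, 0, 0, 0], [-1, 0, 0, 0, 0], [-1, 0, 0, 0, 0]]
  ]
}}

```text
time_s: 21.72
tcp_pos: [0.4321, -0.347, 0.0305]
eef_rot: [180.0, -0.0, -118.1]
contact_force: [0.3, -0.2, -0.3]
gripper_width: 0.0197
gripper_force: 24.8
```

Emit:
{"op": "jog_arm", "data": {
  "deltas": [
    [[-1, 0, 0, 1.5, 0], [-1, 0, 0, 3.5, 0], [-1, 1.2, 1, 3, 0.1], [-1, 3, 2.5, 0, 0.15], [-1, 3, 2.5, 0, 0.15], [-1, 3, 2.5, 0, 0.157], [-1, 1.5, 1, 0, 0], [-1, 0, 0, 0, 0]]
  ]
}}

```text
time_s: 22.72
tcp_pos: [0.5499, -0.2514, 0.111]
eef_rot: [-180.0, -0.0, -86.2]
contact_force: [-0.5, -0.6, -1.2]
gripper_width: 0.0201
gripper_force: 24.8
```

Emit:
{"op": "jog_arm", "data": {
  "deltas": [
    [[-1, 0, 0, 0, 0], [-1, 0, 0, 0, 0], [-1, 0, 0, 0, 0]]
  ]
}}

```text
time_s: 23.1
tcp_pos: [0.5486, -0.2525, 0.1107]
eef_rot: [-180.0, 0.0, -86.2]
contact_force: [0.1, 0.5, -1.6]
gripper_width: 0.0197
gripper_force: 24.8
```

Run:
```python
from meas import *
s=r.get_state();print(s["tcp_pos"],s["eef_rot"])
b=r.capture("side");cv2.imwrite("pics/side5.png",b)
crop(b,225,150,385,270,5,"pics/i.png")
```

```text
[ 0.54860019 -0.25249279  0.1106979 ] [-1.79998779e+02  1.25988029e-03 -8.62349166e+01]
```

View pics/i.png

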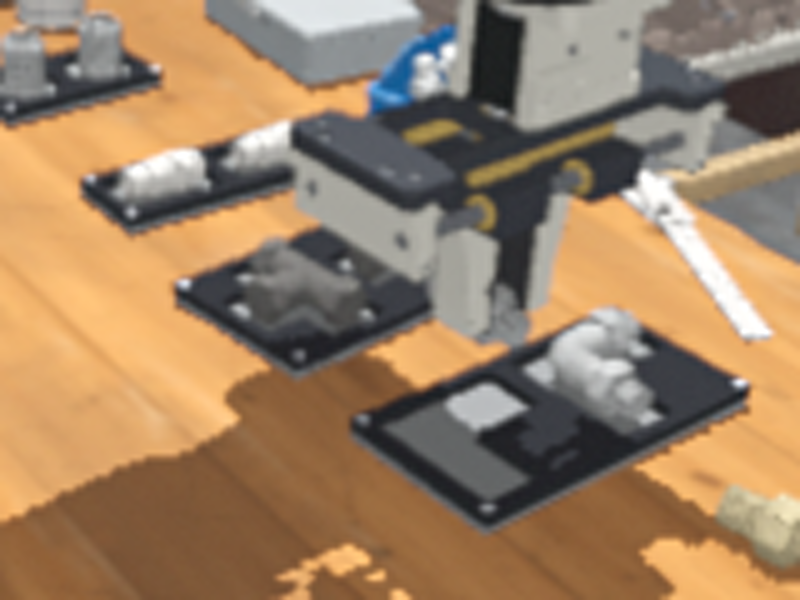

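The tee is seated (about 300,285), and the elbow is held level and turned like its nest. Lowering it now.

Emit:
{"op": "jog_arm", "data": {
  "deltas": [
    [[-1, 0, 0, -2.5, 0], [-1, 0, 0, -2.5, 0], [-1, 0, 0, -1.2, 0], [-1, 0, 0, -0.7, 0], [-1, 0, 0, -0.4, 0], [-1, 0, 0, -0.2, 0], [-1, 0, 0, 0, 0], [-1, 0, 0, 0, 0]]
  ]
}}

```text
time_s: 24.15
tcp_pos: [0.5494, -0.252, 0.036]
eef_rot: [-180.0, -0.0, -86.2]
contact_force: [0.1, -0.8, -0.5]
gripper_width: 0.0199
gripper_force: 24.8
```

Emit:
{"op": "jog_arm", "data": {
  "deltas": [
    [[-0.6, 0, 0, -0.05, 0], [-0.2, 0, 0, 0, 0], [0, 0, 0, 0, 0], [0, 0, 0, 0, 0], [0, 0, 0, 1.5, 0], [0, 0, 0, 4, 0], [0, 0, 0, 5, 0], [0, 0, 0, 5, 0]]
  ]
}}

```text
time_s: 25.15
tcp_pos: [0.549, -0.252, 0.1928]
eef_rot: [-180.0, -0.0, -86.2]
contact_force: [1.1, -0.5, 0.3]
gripper_width: 0.0437
gripper_force: 0.0
```

Emit:
{"op": "jog_arm", "data": {
  "deltas": [
    [[0, -3, -3, 0, 0], [0, -4, -4, 0, 0], [0, -4, -4, 0, 0], [0, -4, -4, 0, 0], [0, 0, -4, 0, 0], [0, 0, 0, 0, 0]]
  ]
}}

```text
time_s: 25.9
tcp_pos: [0.3984, -0.4443, 0.191]
eef_rot: [-180.0, -0.1, -86.3]
contact_force: [-0.4, -0.2, 0.6]
gripper_width: 0.044
gripper_force: 0.0
```

Run:
```python
from meas import *
s=r.get_state();print(s["tcp_pos"],s["time_s"])
a=r.capture("top");b=r.capture("side");cv2.imwrite("pics/top6.png",a);cv2.imwrite("pics/side6.png",b)
crop(a,135,135,395,210,3,"pics/j1.png");crop(b,185,150,405,250,3.545454,"pics/j2.png")
A=cv2.imread("pics/j1.png");B=cv2.imread("pics/j2.png");B=cv2.resize(B,(780,355));cv2.imwrite("pics/j.png",np.vstack([A,B]))
```

```text
[ 0.39838493 -0.44427113  0.19099522] 25.9
```

View pics/j.png

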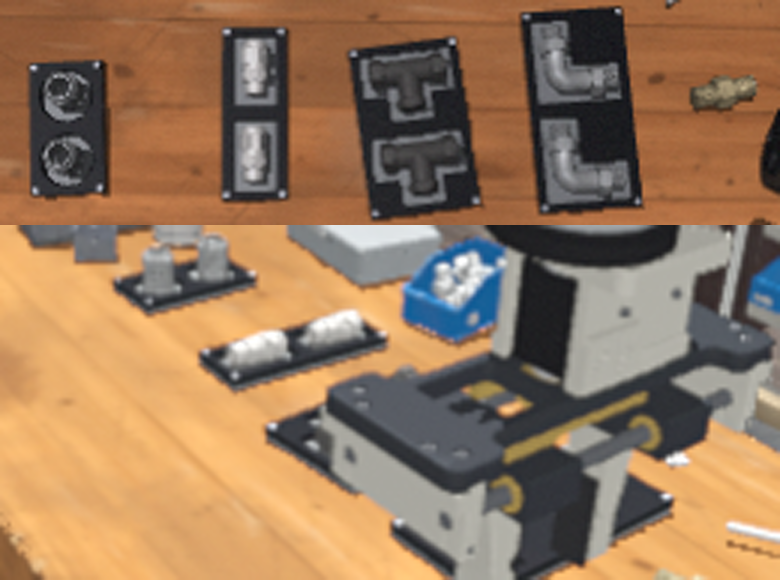

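All four parts sit in their pockets like their twins (top strip, about x=65, 255, 425 and 580). The nipple is unmoved.

```bash
python3 -c "
from plant import r
print(r.close_job())"
```

```text
the job is handed in; nothing more can be done
None
```

The ferrule, coupler, tee and elbow are each set in the free pocket beside their twins, confirmed in the final pictures, and the job was handed in at about 26 s; no verdict came back.

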